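# Change the circuit card in a spring-jaw holder

## Robot

A 6-joint arm with a two-finger parallel gripper is mounted at the origin on the work surface. World frame = base frame: x ahead of the robot, y to its left, z up, the work surface at z = 0. Lengths are in m, angles in rad, forces in N, time in s.
With the tool pointing down it reaches from about 0.325 to 0.75 m from the base axis. Payload 7.6 kg.
Tool frame: the origin (TCP) lies midway between the tips of the shut fingers; the grasp point (between the pads) lies 19 mm behind it; z points along the fingers, y is the line along which they close (so a half turn about z gives the same grasp; the last joint's range is limited). The gripper opens to 85 mm and grips with 20 to 120 N. Pads are 22 mm wide; open, the fingers measure 114 mm over their backs; the gripper's body (76 mm by 85 mm) begins 54 mm behind the grasp point. The pads swing forward as they close: fully open they stand 13 mm farther back than shut.
Start: joints at [-1.199, 0.052, 1.401, -0, 1.689, -0.07], TCP at [0.224, -0.475, 0.231] pointing down, gripper open.
Joint ranges: [-2.9, 2.9], [-0.91, 2.17], [0.12, 2.37], [-1.06, 4.2], [0.26, 2.73], [-2.93, 2.93]. Speed limits (rad/s): [2.57, 2.57, 3.01, 3.14, 3.14, 3.14].

## Interface

Orientations are given as a rotation vector (axis times angle).
In Python, from bench import get_state, camera, camera_model, sign_off gives the robot as it stands.
- The arm moves only by the tool carry_out, never from a script. Its arguments are lists of equal length, an entry for each row: "translation": the shift along the tool's x, y, z in cm, a list of three; "roll": the turn about the tool's z in degrees; "fingers": the opening in per cent of the stroke, from 0 (shut) to 100 (fully open). A call has 1 to 8 rows; each row shifts and turns the commanded pose from where the row before left it, along the tool's axes as they then stand; what a row does not reach is not made up. A row lasts 1/10 s, in which the tool goes at most 50 mm and 8.59 degrees, less where a joint would pass 70% of its speed; a pose out of reach is approached as far as the arm can. A call with a gripper value outside its range is refused whole. The fingers move at their own pace and stop on an object; the grip force is fixed at half the most. Time passes only in rows, so rows that do not move let the fingers close. It gives the time, the measured TCP pose, the force, the opening and the grip force at its end, in the units of the state.
- get_state(): the state, without advancing time (a new reading comes with each control period).
- camera(name): name is "side" or "top"; returns the picture (384x512x3 uint8, blue, green, red); there is no depth.
- camera_model(name): a dict with "mtx" (3x3 intrinsics, pixels), "world_from_camera" (4x4, takes a point from camera to world coordinates). Camera axes: x right, y down, z forward; pixel columns grow to the right and rows downward; lengths in m; the calibration is good to about 2 mm. A picture is of the moment at which its call begins. camera_model takes no time and is no camera call.
- sign_off(): hands the job in; it is judged then, once.
The state is a dict: "t": time; "joints": joint angles; "joint_velocities": joint speeds; "tau": joint torques, N m; "ee_pos": TCP position; "eef_rot": TCP orientation; "ft_force": force on the tool from outside, world axes, zero at the start; "moment": the same for the moment, N m; "gripper_width": finger opening in m; "gripper_force": force on a finger pad.
Only numpy, scipy, OpenCV 4.12 (cv2) and the standard library are available. Lean on these libraries where they do the work, as an engineer would, in place of code of your own. Each camera call takes 0.05 s, during which the arm holds its last target. There are 200 camera calls.

## Task

Change the card in the spring-jaw holder: pull the sprung jaw all the way out to its stop so that the latch catches it, and push the finished card along the bed until it lies wholly on the wooden run-off shelf. Then lay the fresh card (the one on the table with a black block) flat on the bed, centred in front of the jaw with its long side along the fence, and press the latch pad so that the jaw springs shut and clamps it against the fence. Leave the bare card and the other things on the table where they are.

Things in the scene. Friction and masses are not known exactly. Their poses are not given: they have to be found in the camera images.
- holder: Fixed card holder. Origin: underside of the base, below the middle of the clamping bed; z up, x away from the robot, y along the fence towards the run-off shelf. In mm: grey base x -190..60, y -90..65, its top is the bed, z 22. Steel fence along the far side: face x 40, top z 38, y -55..200. The jaw slides along x at y 0 and faces the fence; the latch lies beside it at y -71.
- run_off (a point): Middle of the top of the wooden run-off shelf, part of the holder and level with its bed: holder (0, 132, 22) mm. The shelf spans holder x -60..60, y 65..200; a lip 8 mm high closes its far end (inner face y 196).
- jaw (a joint): Travel in m of the sprung aluminium jaw, towards holder -x. Its face (100 mm wide, top at z 45 mm) is at holder x = -30 mm - travel: 0.010 is shut on an 80 mm card, 0.056 is the hard stop. A spring (4 N at 0.010, 8 N at the stop; damping 35 N per m/s) pulls it back to 0; passing the latch (near 0.03) takes about 11 N in all. Pulled to the stop and let go, it is caught by the latch at about 0.052.
- pull_bar (a point): Middle of the top edge of the inner face (towards the jaw plate) of the jaw's upright pull bar; moves with the jaw. Bar: plate 68 mm wide (y), 8 thick, on the holder -x side of this point, top 72 above the table. The 50 mm gap between bar and jaw plate is open from above, but for two low arms at y +-30 (tops at z 31, 52 apart): closed fingers can reach in and push the bar to holder -x.
- latch (a joint): Turn of the latch pawl in rad: 0 at rest or engaged, grows as the pad is pressed, ends at 0.35; a spring brings it back. It lifts by itself and drops again as the jaw is pulled past. With the jaw caught, about 0.1 or more lets it go.
- latch_pad (a point): Middle of the top of the latch's black thumb pad, 34 (x) x 40 (y) mm, at holder (-164, -73, 54) mm at rest. Pressing it straight down by 8 to 15 mm (some 3 to 6 N) frees the jaw; it goes down about 16 mm at most.
- finished_card: Cardboard card 80 (x) x 110 (y) x 6 mm, about 100 g, with a black block 46 (x) x 30 (y), fixed in the middle of its top and reaching to 38 above the card's underside, and two white lamps (12 wide, 22 high). Origin: centre of its underside, z up. At the start it is clamped in the holder with its y along holder y. Half a turn of the card makes no difference.
- fresh_card: The same kind of card (80 x 110 x 6, black block 46 (x) x 30 (y) to 38 above its underside, about 100 g) without lamps; at the start it lies on the table, left or right of the holder. Origin: centre of its underside, z up. It may be held by the block. Half a turn of the card makes no difference.
- blank_card: Loose bare cardboard card, 80 x 110 x 6, with no component on it; lies on the table. Origin: centre of its underside, z up. A bystander.
- multimeter: Loose yellow multimeter lying on its back, 135 x 75 x 40. Origin: centre of its underside. A bystander.
- solder_spool: Loose grey spool standing on end, diameter 64, height 40. Origin: centre of its underside. A bystander.
- screwdriver: Loose screwdriver, 170 long, lying along its own x (handle to -x). A bystander.
- cup: Loose white mug, diameter 72, height 85. Origin: centre of its underside. A bystander.
- flux_bottle: Loose white bottle, diameter 44, height 100, standing. Origin: centre of its underside. A bystander.
There are look-alikes about, which are no part of the job. Leave any purple or red look-alike of the finished_card alone.

How it is judged:
By the outcome, as a careful person would: the job done as asked, in the order asked, and still so for the second after the job is handed in, with the robot touching nothing.
It also fails if it takes over 67 s, if anything falls off the work surface, if the arm or the gripper's body presses on something with over 40 N, if the wrist force passes 120 N, or if a joint passes its speed limit or range.

## Working session

There is one attempt and no reset: what is moved stays moved. The work goes in short steps, Python scripts to look and compute and a tool call to move; the robot and the scene stay as the last step left them, time stands still between calls to the robot, and variables do not carry over. Pictures are saved under pics/ and viewed, at most 10 in all, crops included, and the job is handed in when it is done.

Besides the shell and the picture viewer there is one more tool, called after "Request:" in YAML: its name, and indented under it one key for each argument. carry_out: Moves the arm, as the interface text tells. Its arguments: {"type":"object","properties":{"translation":{"type":"array"},"roll":{"type":"array"},"fingers":{"type":"array"}},"required":["translation","roll","fingers"]}

```bash
mkdir -p pics; ls
python3 - <<'E'
from bench import *
import cv2
for n in("top","side"):
    cv2.imwrite(f"pics/{n}0.png",camera(n)); m=camera_model(n); print(n,m["mtx"].tolist(),m["world_from_camera"].round(4).tolist())
s=get_state();print(s["t"],s["ee_pos"],s["eef_rot"],s["gripper_width"])
E
```

```text
pics
top [[362.6858462746252, 0.0, 254.4054877958988], [0.0, 362.6858462746252, 191.146061008231], [0.0, 0.0, 1.0]] [[0.0058, -0.9918, 0.1278, 0.4154], [-1.0, -0.0051, 0.0062, 0.0767], [-0.0055, -0.1278, -0.9918, 1.0535], [0.0, 0.0, 0.0, 1.0]]
side [[362.8498489974671, 0.0, 257.77816227241294], [0.0, 362.8498489974671, 190.29732128757286], [0.0, 0.0, 1.0]] [[-0.9506, -0.2234, 0.2156, 0.3195], [-0.3102, 0.6508, -0.693, 0.8105], [0.0145, -0.7256, -0.688, 0.8133], [0.0, 0.0, 0.0, 1.0]]
0.1 [ 0.22438729 -0.4743371   0.2305499 ] [-3.06391027e+00 -6.87995818e-01  3.71600487e-04] 0.08545890125866004
```

View pics/top0.png

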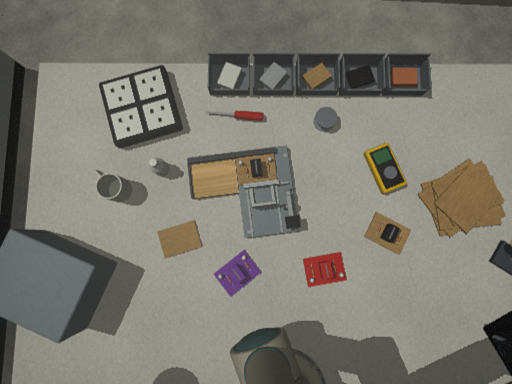

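View pics/side0.png

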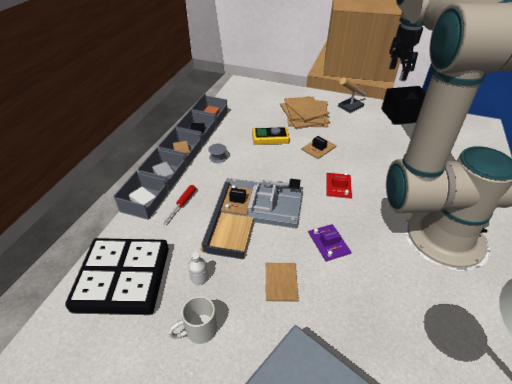

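The top view shows the holder around px (190–298, 147–237), with the shelf on its left, the finished card at (256,168) and the latch pad at (293,222). The fresh card with its block is at (387,233) and the bare card at (180,239). I'll enlarge the holder and fresh card.

Run:
```python
import cv2
a=cv2.imread("pics/top0.png")
x=cv2.resize(a[140:245,180:310],None,fx=6,fy=5.7,interpolation=cv2.INTER_CUBIC)
x=cv2.resize(a[140:240,180:310],(780,600),interpolation=cv2.INTER_CUBIC)
cv2.imwrite("pics/c1.png",x)
y=cv2.resize(a[205:260,355:420],(650,550),interpolation=cv2.INTER_CUBIC)
cv2.imwrite("pics/c2.png",y)
```

```text
(no output)
```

View pics/c1.png

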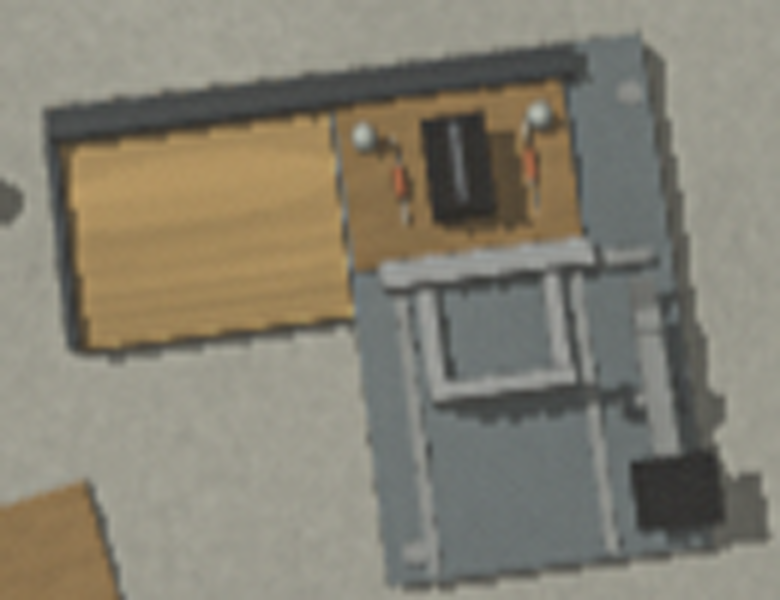

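View pics/c2.png

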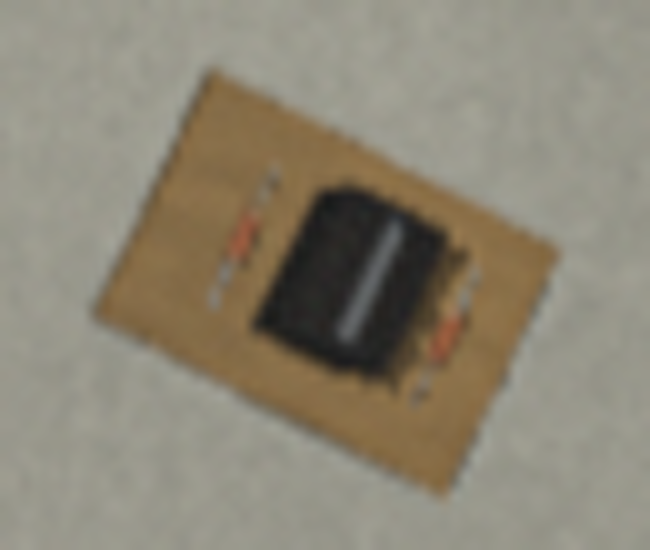

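c1 is scaled 6x and c2 10x. In c1 the base corners are at (642,35), (390,588) and (718,548). The finished card's corners are at (335,105), (570,80) and (355,268), and the pad centre is at (678,490). In c2 the fresh card's corners are at (210,68), (560,250), (445,497) and (93,315).

```bash
cat > h.py <<'E'
import numpy as np, json
from scipy.optimize import least_squares
from scipy.spatial.transform import Rotation as R
from bench import *
def proj(P,n="top"):
    m=camera_model(n);T=np.linalg.inv(m["world_from_camera"]);c=np.atleast_2d(P)@T[:3,:3].T+T[:3,3]
    u=c@np.array(m["mtx"]).T;return u[:,:2]/u[:,2:]
def place(p,L):
    c,s=np.cos(p[2]),np.sin(p[2]);L=np.atleast_2d(L)
    return np.c_[p[0]+c*L[:,0]-s*L[:,1],p[1]+s*L[:,0]+c*L[:,1],L[:,2]]
def fit(L,uv,p0,n="top"):
    r=least_squares(lambda p:(proj(place(p,L),n)-uv).ravel(),p0,loss="soft_l1");return r.x,(proj(place(r.x,L),n)-uv)
def H(): return np.array(json.load(open("holder.json")))
def where():
    s=get_state();p=H();d=np.r_[s["ee_pos"][:2]-p[:2]]
    c,sn=np.cos(p[2]),np.sin(p[2])
    M=R.from_rotvec(s["eef_rot"]).as_matrix()
    print("t",round(s["t"],2),"holder mm",(1e3*np.array([c*d[0]+sn*d[1],-sn*d[0]+c*d[1],s["ee_pos"][2]])).round(1),"yaw-holder deg",np.degrees(np.arctan2(M[1,0],M[0,0])-p[2]).round(2),"z",M[:,2].round(3),"F",np.round(s["ft_force"],1),"w",s["gripper_width"],s["joints"].round(2))
    return s,M
E
python3 - <<'E'
from h import *
L=np.array([[60,-90,22],[-190,65,22],[-190,-90,22],[40,55,28],[40,-55,28],[-40,55,28],[-164,-73,54],[-60,196,22]])/1e3
uv=np.array([[642,35],[390,585],[718,548],[335,105],[570,80],[355,268],[678,490],[78,350]])/6+[180-.4,140-.4]
p,e=fit(L,uv,[.45,.07,.1]);print(p,np.degrees(p[2]),e.round(1).tolist());json.dump(p.tolist(),open("holder.json","w"))
L=np.array([[40,55,6],[40,-55,6],[-40,-55,6],[-40,55,6]])/1e3
uv=np.array([[210,68],[560,250],[445,497],[93,315]])/10+[355-.45,205-.45]
q,e=fit(L,uv,[.3,-.3,-.4]);print(q,np.degrees(q[2]),e.round(1).tolist());json.dump(q.tolist(),open("fresh.json","w"))
s,M=where();print(place(p,[-.055,0,0]),M.round(3).tolist())
E
```

```text
[0.61330233 0.07350022 0.13786708] 7.8992018971828575 [[-0.9, -0.7], [-0.6, 0.4], [-0.9, -0.7], [1.7, 0.3], [0.3, -0.4], [1.9, 0.4], [-0.4, 0.1], [0.2, 0.3]]
[ 0.43230267 -0.29780702 -0.47805085] -27.390296354359588 [[0.2, 0.1], [0.0, -0.3], [-0.2, 0.1], [-0.0, 0.1]]
t 0.1 holder mm [-460.5 -489.2  230.5] yaw-holder deg 17.41 z [-0.001  0.001 -1.   ] F [-0.1 -0.4 -0.5] w 0.08545890125866004 [-1.2   0.05  1.4  -0.    1.69 -0.07]
[[0.5588242  0.06594153 0.        ]] [[0.904, 0.428, -0.001], [0.428, -0.904, 0.001], [0.0, -0.001, -1.0]]
```

```bash
cat >> h.py <<'E'
def back(uv,z,n="top"):
    m=camera_model(n);T=np.array(m["world_from_camera"]);d=T[:3,:3]@np.linalg.solve(m["mtx"],[*uv,1]);o=T[:3,3];return o+d*(z-o[2])/d[2]
def inh(P):
    p=H();d=P[:2]-p[:2];c,s=np.cos(p[2]),np.sin(p[2]);return 1e3*np.array([c*d[0]+s*d[1],-s*d[0]+c*d[1]])
def goto(hx,hy,z,yaw=None,p=None):
    """one shift (tool cm) to a point given in holder mm (or in frame p), then roll (deg)"""
    s,M=where();w=place(H() if p is None else p,[hx/1e3,hy/1e3,z/1e3])[0]
    print("shift cm",(100*M.T@(w-s["ee_pos"])).round(2))
    if yaw is not None:
        a=np.degrees(np.arctan2(M[1,0],M[0,0])-(H() if p is None else p)[2]);print("roll deg (about tool z)",(((a-yaw)+90)%180-90).round(2))
E
python3 - <<'E'
from h import *
L=np.array([[60,-90,22],[-190,65,22],[-190,-90,22],[40,-55,28],[-164,-73,54],[-60,196,22]])/1e3
uv=np.array([[642,35],[390,585],[718,548],[570,80],[678,490],[78,350]])/6+[180-.4,140-.4]
p,e=fit(L,uv,[.45,.07,.1]);print(p,np.degrees(p[2]),e.round(1).tolist());json.dump(p.tolist(),open("holder.json","w"))
o=np.array([179.6,139.6])
for u,z in [((507,374),.072),((507,392),.072),((487,243),.045),((490,268),.045),((458,165),.06)]: print(u,inh(back(np.array(u)/6+o,z)))
goto(-72,0,230,0)
E
```

```text
[0.61295485 0.07211565 0.13513115] 7.742444571528134 [[-0.3, -0.5], [-0.3, 0.5], [-0.6, -0.4], [0.8, -0.3], [-0.1, 0.4], [0.6, 0.3]]
(507, 374) [-101.70589982   -2.11401861]
(507, 392) [-109.81450949   -1.03139153]
(487, 243) [-36.74508177  -1.89617643]
(490, 268) [-48.67754755  -1.73448781]
(458, 165) [-1.01281203  7.13577764]
t 0.1 holder mm [-458.6 -489.1  230.5] yaw-holder deg 17.57 z [-0.001  0.001 -1.   ] F [-0.1 -0.4 -0.5] w 0.08545890125866004 [-1.2   0.05  1.4  -0.    1.69 -0.07]
shift cm [ 51.63 -34.96   0.11]
roll deg (about tool z) 17.57
```

Request:
carry_out:
  translation:
    - [0,0,0]
    - [0,0,0]
    - [0,0,0]
    - [2.9,-3.8,0]
    - [2.9,-3.8,0]
    - [2.9,-3.8,0]
    - [2.9,-3.8,0]
    - [2.9,-3.8,0]
  roll: [6,6,5.6,0,0,0,0,0]
  fingers: [0,0,0,0,0,0,0,0]

```text
t: 0.9
ee_pos: [0.3431, -0.2651, 0.231]
eef_rot: [-3.134, -0.211, 0.0]
ft_force: [1.0, -0.5, -0.5]
gripper_width: -0.0001
gripper_force: 0.0
```

Request:
carry_out:
  translation:
    - [2.9,-3.8,0]
    - [2.9,-3.8,0]
    - [2.9,-3.8,0]
    - [2.9,-3.8,0]
    - [2.9,-3.8,0]
    - [2.9,-3.8,0]
    - [2.9,-3.8,2]
    - [2.9,-3.0,2]
  roll: [0,0,0,0,0,0,0,0]
  fingers: [0,0,0,0,0,0,0,0]

```text
t: 1.7
ee_pos: [0.5328, 0.0585, 0.1918]
eef_rot: [3.134, 0.213, 0.002]
ft_force: [0.1, -1.5, 0.1]
gripper_width: 0.0003
gripper_force: 0.0
```

```bash
python3 -c "
from h import *
goto(-77,0,85,0)"
```

```text
t 1.7 holder mm [-81.2  -2.7 191.8] yaw-holder deg 0.04 z [ 0.001  0.    -1.   ] F [ 0.1 -1.5  0.1] w 0.00025626743387754144 [0.04 0.1  1.43 0.   1.61 1.48]
shift cm [ 0.41 -0.27 10.68]
roll deg (about tool z) 0.04
```

Request:
carry_out:
  translation:
    - [0.4,-0.3,3.5]
    - [0,0,3.5]
    - [0,0,2.5]
    - [0,0,1.5]
    - [0,0,1.5]
    - [0,0,1.5]
    - [0,0,0]
  roll: [0,0,0,0,0,0,0]
  fingers: [0,0,0,0,0,0,0]

```text
t: 2.4
ee_pos: [0.5346, 0.0595, 0.0501]
eef_rot: [-3.134, -0.211, 0.005]
ft_force: [-0.3, -0.0, 0.1]
gripper_width: 0.0
gripper_force: 0.0
```

```bash
python3 -c "
from h import *
import cv2
goto(-77,0,50,0)
a=camera('side');cv2.imwrite('pics/s1.png',cv2.resize(a[150:270,190:330],(700,600),interpolation=cv2.INTER_CUBIC))"
```

```text
t 2.4 holder mm [-79.3  -2.   50.1] yaw-holder deg -0.04 z [-0.003 -0.    -1.   ] F [-0.3 -0.   0.1] w 4.8886520189008783e-05 [ 0.04  0.23  1.58 -0.    1.34  1.48]
shift cm [ 0.23 -0.2   0.01]
roll deg (about tool z) -0.04
```

View pics/s1.png

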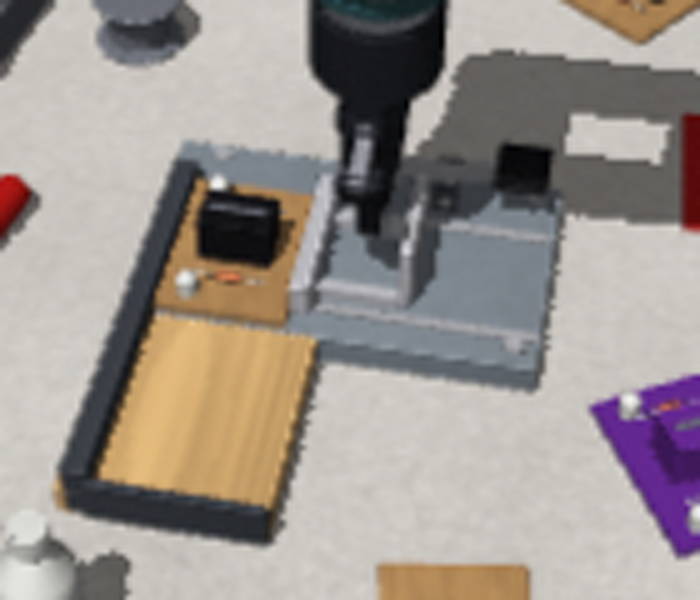

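The fingers are in the gap at (370,215), between the jaw plate and the bar at (410,250). Now I'll pull.

Request:
carry_out:
  translation:
    - [-0.8,0,0.3]
    - [-0.8,0,0.2]
    - [-0.8,0,0]
    - [-0.8,0,0]
    - [-0.8,0,0]
    - [-0.8,0,0]
    - [-0.5,0,0]
    - [0,0,0]
  roll: [0,0,0,0,0,0,0,0]
  fingers: [0,0,0,0,0,0,0,0]

```text
t: 3.25
ee_pos: [0.4838, 0.0525, 0.0484]
eef_rot: [3.134, 0.211, 0.008]
ft_force: [3.4, 0.1, -0.2]
gripper_width: -0.0002
gripper_force: 1.8
```

```bash
python3 -c "
from h import *
where()"
```

```text
t 3.25 holder mm [-130.6   -2.    48.4] yaw-holder deg -0.03 z [ 0.005  0.    -1.   ] F [ 3.4  0.1 -0.2] w -0.00016443526856114497 [0.03 0.09 1.74 0.   1.31 1.47]
```

Request:
carry_out:
  translation:
    - [-0.4,0,0]
    - [-0.3,0,0]
    - [0,0,0]
  roll: [0,0,0]
  fingers: [0,0,0]

```text
t: 3.55
ee_pos: [0.4783, 0.0518, 0.0485]
eef_rot: [-3.134, -0.211, -0.013]
ft_force: [11.9, 2.6, -4.3]
gripper_width: 0.0002
gripper_force: 5.8
```

Request:
carry_out:
  translation:
    - [-0.3,0,0]
    - [-0.2,0,0]
    - [0,0,0]
  roll: [0,0,0]
  fingers: [0,0,0]

```text
t: 3.85
ee_pos: [0.4782, 0.0518, 0.0489]
eef_rot: [-3.133, -0.211, -0.034]
ft_force: [39.7, 5.6, -26.0]
gripper_width: -0.0
gripper_force: 20.2
```

```bash
python3 -c "
from h import *
where()"
```

```text
t 3.85 holder mm [-136.3   -2.    48.9] yaw-holder deg -0.05 z [ 0.022  0.003 -1.   ] F [ 39.7   5.6 -26. ] w -4.468326757362794e-05 [0.03 0.06 1.77 0.   1.29 1.47]
```

Request:
carry_out:
  translation:
    - [0.8,0,0]
    - [1.0,0,0]
    - [0,0,-3]
    - [0,0,-4]
    - [0,0,0]
  roll: [0,0,0,0,0]
  fingers: [0,0,0,0,0]

```text
t: 4.35
ee_pos: [0.4915, 0.0534, 0.1227]
eef_rot: [3.134, 0.211, 0.014]
ft_force: [0.3, -0.6, 0.8]
gripper_width: 0.0001
gripper_force: 0.0
```

```bash
python3 -c "
from h import *
goto(-3,-48,110,0)"
```

```text
t 4.35 holder mm [-122.9   -2.2  122.7] yaw-holder deg -0.03 z [ 0.009  0.    -1.   ] F [ 0.3 -0.6  0.8] w 0.0001108583646227333 [ 0.03  0.02  1.65 -0.    1.46  1.47]
shift cm [11.98  4.58  1.39]
roll deg (about tool z) -0.03
```

Request:
carry_out:
  translation:
    - [4.0,1.5,0.3]
    - [4.0,1.5,0.3]
    - [4.0,1.6,0.4]
    - [0,0,2]
    - [0,0,2]
    - [0,0,0]
  roll: [0,0,0,0,0,0]
  fingers: [0,0,0,0,0,0]

```text
t: 4.95
ee_pos: [0.6117, 0.0237, 0.0627]
eef_rot: [-3.134, -0.211, 0.012]
ft_force: [-0.3, 0.2, -0.4]
gripper_width: -0.0002
gripper_force: 0.0
```

```bash
python3 -c "
from h import *
import cv2
goto(-3,-48,36,0)
a=camera('side');b=camera('top')
x=cv2.resize(a[155:255,200:310],(440,400),interpolation=cv2.INTER_CUBIC);y=cv2.resize(b[140:240,180:268+1],(356,400),interpolation=cv2.INTER_CUBIC)
y=cv2.resize(b[140:240,215:305],(360,400),interpolation=cv2.INTER_CUBIC)
cv2.imwrite('pics/s2.png',np.hstack([x,y]))"
```

```text
t 4.95 holder mm [ -7.8 -47.8  62.7] yaw-holder deg -0.04 z [-0.008  0.    -1.   ] F [-0.3  0.2 -0.4] w -0.00024020082601858555 [-0.02  0.41  1.32 -0.    1.41  1.41]
shift cm [0.5  0.02 2.66]
roll deg (about tool z) -0.04
```

View pics/s2.png

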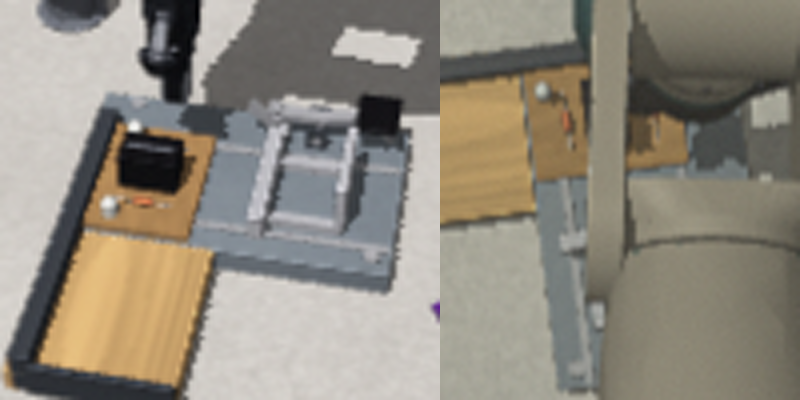

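The jaw is latched open, with its plate at left-panel px (265,180). The card is in place and the fingers hang beyond its −y side. I'll descend and push.

Request:
carry_out:
  translation:
    - [0.3,0,1.4]
    - [0,0,1.2]
    - [0,0,0]
    - [0,-1.0,0]
    - [0,-1.0,0]
    - [0,-1.5,0]
    - [0,-1.8,0]
    - [0,-1.8,0]
  roll: [0,0,0,0,0,0,0,0]
  fingers: [0,0,0,0,0,0,0,0]

```text
t: 5.85
ee_pos: [0.6075, 0.0964, 0.0416]
eef_rot: [3.134, 0.212, 0.002]
ft_force: [0.0, -0.8, 0.1]
gripper_width: -0.0001
gripper_force: 0.7
```

Request:
carry_out:
  translation:
    - [0,-1.8,0]
    - [0,-1.8,0]
    - [0,-1.5,0]
    - [0,-1.0,0]
    - [0,-0.7,0]
    - [0,-0.5,0]
    - [0,-0.3,0]
    - [0,0,0]
  roll: [0,0,0,0,0,0,0,0]
  fingers: [0,0,0,0,0,0,0,0]

```text
t: 6.65
ee_pos: [0.5973, 0.17, 0.0409]
eef_rot: [-3.134, -0.211, 0.0]
ft_force: [0.5, -0.2, -0.4]
gripper_width: -0.0
gripper_force: 0.0
```

```bash
python3 -c "
from h import *
import cv2
goto(-3,103,36,0)
a=camera('side');b=camera('top')
x=cv2.resize(a[165:265,195:305],(440,400),interpolation=cv2.INTER_CUBIC)
y=cv2.resize(b[140:240,180:270],(360,400),interpolation=cv2.INTER_CUBIC)
cv2.imwrite('pics/s3.png',np.hstack([x,y]))"
```

```text
t 6.65 holder mm [-2.3 99.2 40.9] yaw-holder deg -0.03 z [-0.  0. -1.] F [ 0.5 -0.2 -0.4] w -3.802944739439262e-05 [0.22 0.45 1.32 0.   1.37 1.65]
shift cm [-0.07 -0.38  0.49]
roll deg (about tool z) -0.03
```

View pics/s3.png

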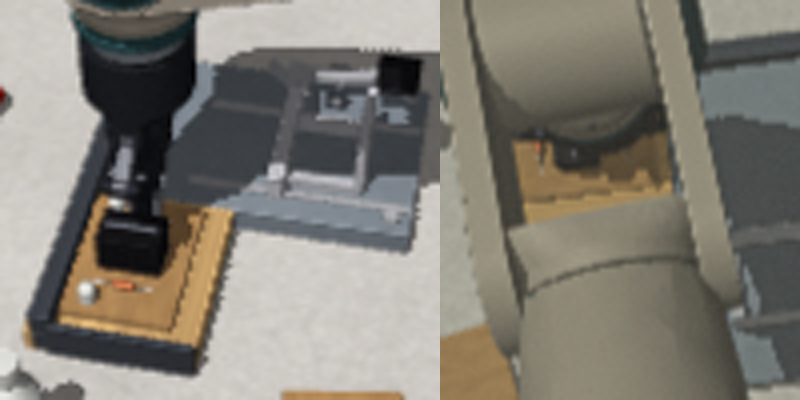

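```bash
python3 -c "
from h import *
print(inh(back((237.4,181),.028)))
for u in ((62,317),(172,331),(228,212)): print(inh(back((195+u[0]/4,165+u[1]/4),.028,'side')))
for u in ((200,372),(32,348)): print(inh(back((195+u[0]/4,165+u[1]/4),.0,'side')))
"
```

```text
[-27.97872721  64.19106666]
[ 33.72405286 188.40197534]
[-42.0393726  185.76637937]
[-58.48981587  72.7409592 ]
[-62.97286301 195.18103833]
[ 54.69402307 197.46051419]
```

```bash
python3 -c "
from h import *
goto(0,0,160,0,json.load(open('fresh.json')))"
```

```text
t 6.75 holder mm [-2.4 98.8 40.7] yaw-holder deg -0.05 z [-0.  0. -1.] F [-0.5  0.3  0.3] w -7.056710528821203e-05 [0.22 0.45 1.32 0.   1.37 1.65]
shift cm [-22.61  44.12 -11.92]
roll deg (about tool z) 35.08
```

Request:
carry_out:
  translation:
    - [0,1,0]
    - [0,0,-4]
    - [0,0,-4]
    - [0,0,-4]
    - [-2.0,3.9,0]
    - [-2.0,3.9,0]
    - [-2.0,3.9,0]
    - [-2.0,3.9,0]
  roll: [0,0,0,0,0,0,0,0]
  fingers: [0,0,0,0,0,0,0,30]

```text
t: 7.55
ee_pos: [0.5394, -0.0075, 0.161]
eef_rot: [3.134, 0.211, 0.0]
ft_force: [1.6, -0.3, 0.0]
gripper_width: 0.0134
gripper_force: 0.0
```

Request:
carry_out:
  translation:
    - [-2.1,3.9,0]
    - [-2.1,3.9,0]
    - [-2.1,3.9,0]
    - [-2.1,3.9,0]
    - [-2.1,4.0,0]
    - [-2.1,4.0,0]
    - [-2.0,3.9,0]
    - [0,0,0]
  roll: [0,0,0,0,0,0,0,7]
  fingers: [65,65,65,65,65,65,65,65]

```text
t: 8.35
ee_pos: [0.4299, -0.3022, 0.1609]
eef_rot: [3.14, 0.009, -0.001]
ft_force: [-0.4, 0.6, -0.6]
gripper_width: 0.0554
gripper_force: 0.0
```

Request:
carry_out:
  translation:
    - [0,0,1]
    - [0,0,1]
    - [0,0,1]
    - [0,0,1]
    - [0,0,0]
  roll: [7,7,7,7,0]
  fingers: [65,65,65,65,65]

```text
t: 8.85
ee_pos: [0.4314, -0.2974, 0.1195]
eef_rot: [-3.051, 0.744, 0.004]
ft_force: [0.1, -0.3, -0.1]
gripper_width: 0.056
gripper_force: 0.0
```

```bash
python3 -c "
from h import *
import cv2
goto(0,0,12,0,json.load(open('fresh.json')))
a=camera('side');b=camera('top')
x=cv2.resize(a[110:185,280:360],(426,400),interpolation=cv2.INTER_CUBIC)
y=cv2.resize(b[140:240,180:273],(372,400),interpolation=cv2.INTER_CUBIC)
cv2.imwrite('pics/s4.png',np.hstack([x,y]))"
```

```text
t 8.85 holder mm [-229.7 -341.7  119.5] yaw-holder deg -35.14 z [-0.002  0.002 -1.   ] F [ 0.1 -0.3 -0.1] w 0.05601738479247371 [-0.67  0.12  1.56 -0.    1.47  1.37]
shift cm [ 0.13 -0.   10.75]
roll deg (about tool z) -0.0
```

View pics/s4.png

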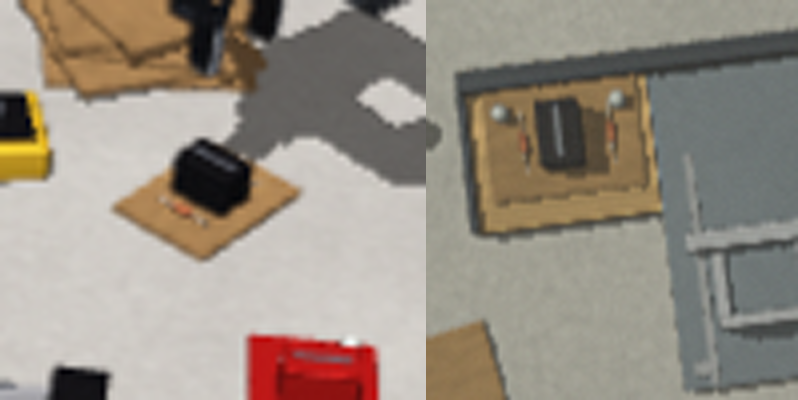

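The finished card lies wholly on the shelf, with the card at right-panel px (487–645, 80–205) and wood showing on both sides. I'll grip the fresh card now.

Request:
carry_out:
  translation:
    - [0.1,0,4]
    - [0,0,3]
    - [0,0,2]
    - [0,0,1.2]
    - [0,0,0.5]
    - [0,0,0]
    - [0,0,0]
    - [0,0,0]
  roll: [0,0,0,0,0,0,0,0]
  fingers: [65,65,65,65,65,0,0,0]

```text
t: 9.75
ee_pos: [0.4343, -0.2986, 0.0156]
eef_rot: [3.052, -0.74, 0.004]
ft_force: [-1.3, 0.3, 2.8]
gripper_width: 0.0289
gripper_force: 61.7
```

Request:
carry_out:
  translation:
    - [0,0,0]
    - [0,0,0]
    - [0,0,-2]
    - [0,0,-3]
    - [0,0,-4]
    - [0,0,0]
  roll: [0,0,0,0,0,0]
  fingers: [0,0,0,0,0,0]

```text
t: 10.35
ee_pos: [0.4359, -0.2997, 0.1103]
eef_rot: [3.049, -0.74, 0.015]
ft_force: [-1.2, -0.0, -1.6]
gripper_width: 0.0288
gripper_force: 61.3
```

```bash
python3 -c "
from h import *
goto(-20,0,120,0)"
```

```text
t 10.35 holder mm [-225.5 -344.6  110.3] yaw-holder deg -35.02 z [ 0.008 -0.007 -1.   ] F [-1.2 -0.  -1.6] w 0.02876482791045216 [-0.67  0.13  1.56  0.    1.44  1.37]
shift cm [ -2.93 -40.01  -1.09]
roll deg (about tool z) -35.02
```

Request:
carry_out:
  translation:
    - [0,-2,-0.5]
    - [-0.2,-4.3,0]
    - [-0.2,-4.3,0]
    - [-0.2,-4.3,0]
    - [-0.2,-4.3,0]
    - [-0.2,-4.3,0]
    - [-0.2,-4.3,0]
    - [-0.2,-4.3,0]
  roll: [0,0,0,0,0,0,0,0]
  fingers: [0,0,0,0,0,0,0,0]

```text
t: 11.15
ee_pos: [0.5684, -0.0044, 0.1085]
eef_rot: [3.053, -0.741, -0.001]
ft_force: [0.3, -0.4, -1.6]
gripper_width: 0.0287
gripper_force: 61.3
```

Request:
carry_out:
  translation:
    - [-0.2,-4.3,0]
    - [0,-3.0,0]
    - [0,-1.6,0]
    - [0,0,0]
    - [0,0,0]
    - [0,0,0]
    - [0,0,0]
    - [0,0,0]
  roll: [0,0,0,-7,-7,-7,-7,-7]
  fingers: [0,0,0,0,0,0,0,0]

```text
t: 11.95
ee_pos: [0.6069, 0.0739, 0.1082]
eef_rot: [3.134, 0.219, -0.002]
ft_force: [-0.2, 0.6, -0.6]
gripper_width: 0.029
gripper_force: 61.2
```

```bash
python3 -c "
from h import *
goto(-3,0,60,0)"
```

```text
t 11.95 holder mm [ -5.8   2.5 108.2] yaw-holder deg 0.27 z [-0.001 -0.    -1.   ] F [-0.2  0.6 -0.6] w 0.028961936237113746 [ 0.06  0.36  1.29 -0.    1.49  1.49]
shift cm [0.28 0.26 4.82]
roll deg (about tool z) 0.27
```

Request:
carry_out:
  translation:
    - [0.2,0.2,3]
    - [0,0,1.8]
    - [0,0,0.8]
    - [0,0,0]
    - [0,0,0]
  roll: [0.3,0,0,0,0]
  fingers: [0,0,0,0,0]

```text
t: 12.45
ee_pos: [0.6099, 0.0722, 0.0539]
eef_rot: [3.135, 0.203, 0.002]
ft_force: [0.2, 0.3, -1.0]
gripper_width: 0.029
gripper_force: 61.3
```

```bash
python3 -c "
from h import *
import cv2
goto(-3,0,38,0)
a=camera('side')
cv2.imwrite('pics/s5.png',cv2.resize(a[155:255,195:310],(690,600),interpolation=cv2.INTER_CUBIC))"
```

```text
t 12.45 holder mm [-3.   0.5 53.9] yaw-holder deg -0.32 z [ 0.001 -0.    -1.   ] F [ 0.2  0.3 -1. ] w 0.028963698391755312 [ 0.06  0.42  1.33 -0.    1.39  1.5 ]
shift cm [-0.    0.05  1.59]
roll deg (about tool z) -0.32
```

View pics/s5.png

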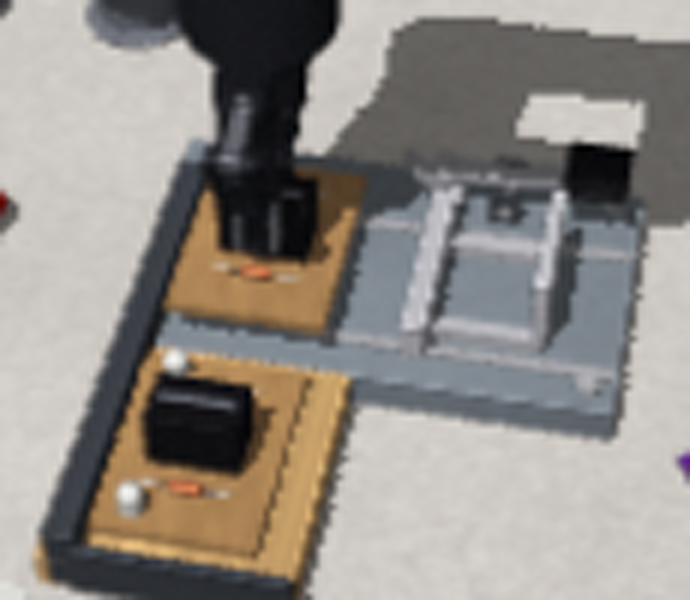

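The fresh card hangs level and square over the bed, just clear of the fence, with its near edge at px (165–325, 305–330). I'll lower it.

Request:
carry_out:
  translation:
    - [0,0,0.6]
    - [0,0,0.5]
    - [0,0,0.3]
    - [0,0,0.1]
    - [0,0,0]
  roll: [-0.3,0,0,0,0]
  fingers: [0,0,0,0,0]

```text
t: 13.0
ee_pos: [0.6095, 0.0721, 0.0379]
eef_rot: [3.134, 0.211, -0.0]
ft_force: [-1.0, 0.0, -0.4]
gripper_width: 0.0289
gripper_force: 61.2
```

Request:
carry_out:
  translation:
    - [0,0,0.1]
    - [0,0,0]
    - [0,0,0]
    - [0,0,0]
    - [0,0,-1]
    - [0,0,-3]
    - [0,0,-4]
    - [0,0,0]
  roll: [0,0,0,0,0,0,0,0]
  fingers: [0,60,60,60,60,60,0,0]

```text
t: 13.8
ee_pos: [0.6127, 0.0723, 0.125]
eef_rot: [3.134, 0.211, 0.019]
ft_force: [0.7, 0.4, 0.0]
gripper_width: 0.0233
gripper_force: 0.0
```

```bash
python3 -c "
from h import *
goto(-164,-73,80,0)
import cv2
a=camera('side');cv2.imwrite('pics/s6.png',cv2.resize(a[155:255,195:310],(690,600),interpolation=cv2.INTER_CUBIC))"
```

```text
t 13.8 holder mm [ -0.2   0.2 125. ] yaw-holder deg -0.03 z [ 0.012  0.001 -1.   ] F [0.7 0.4 0. ] w 0.023304463914566913 [ 0.06  0.35  1.27 -0.    1.51  1.49]
shift cm [-16.43   7.33   4.31]
roll deg (about tool z) -0.03
```

View pics/s6.png

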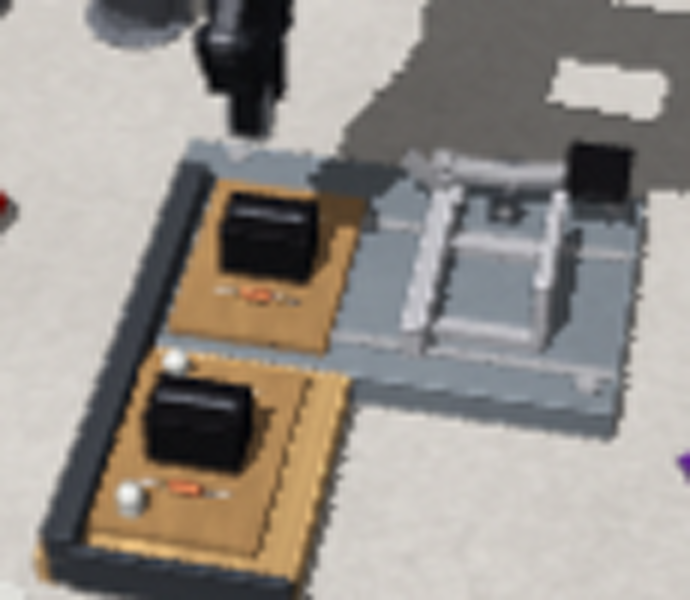

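The fresh card lies flat by the fence, with its near corners at px (167,333) and (325,352), and the jaw is still latched. I'll check its centring numerically and move over the pad in the meantime.

```bash
python3 -c "
from h import *
for u in ((167,333),(325,352)): print(inh(back((194.6+u[0]/6,154.6+u[1]/6),.028,'side')))
print(inh(back((194.6+297/6,154.6+593/6),.0,'side')),'shelf corner -60,200')
"
```

```text
[33.65786469 58.64177663]
[-45.56061894  56.15178402]
[-57.42483146 180.7148841 ] shelf corner -60,200
```

Request:
carry_out:
  translation:
    - [-3.5,1.5,0]
    - [-3.5,1.5,0]
    - [-3.5,1.5,0]
    - [-3.5,1.5,0]
    - [-2.4,1.3,1.5]
    - [0,0,2.0]
    - [0,0,0]
  roll: [0,0,0,0,0,0,0]
  fingers: [0,0,0,0,0,0,0]

```text
t: 14.55
ee_pos: [0.4545, -0.0224, 0.0794]
eef_rot: [-3.134, -0.21, 0.008]
ft_force: [0.1, 0.1, -0.1]
gripper_width: -0.0001
gripper_force: 0.0
```

```bash
python3 -c "
from h import *
goto(-164,-73,54,0)
import cv2
cv2.imwrite('pics/t_before.png',camera('top'))
print(proj(place(H(),[[-.164,-.073,.054],[0,0,.06]]),'side'))
a=camera('side').astype(int).sum(2);n=(a<120);print(n[155:200,283:305].astype(int).sum(0),n[155:200,283:305].sum(1))
"
```

```text
t 14.55 holder mm [-169.7  -72.3   79.4] yaw-holder deg -0.09 z [-0.005  0.001 -1.   ] F [ 0.1  0.1 -0.1] w -6.001263516082449e-05 [-0.13 -0.03  1.8  -0.    1.38  1.31]
shift cm [0.58 0.08 2.54]
roll deg (about tool z) -0.09
[[294.22273423 183.06956755]
 [237.58083046 190.45974877]]
[ 0  0  0  0  0  0  0  7  9  9 10 22 25 23 18 19 14  5 14  9  9  4] [ 6  7  7  7  6  5  5  5  3  1  1  2  5  8  8  8  7  4  4  3  3  4  1  0
  3  9 10 10 10 10 10 10  9  6  0  0  0  0  0  0  0  0  0  0  0]
```

Request:
carry_out:
  translation:
    - [0.4,0,1.0]
    - [0,0,1.0]
    - [0,0,0.5]
    - [0,0,0.4]
    - [0,0,0.4]
    - [0,0,0.3]
    - [0,0,0]
    - [0,0,0]
  roll: [0,0,0,0,0,0,0,0]
  fingers: [0,0,0,0,0,0,0,0]

```text
t: 15.45
ee_pos: [0.4599, -0.0218, 0.046]
eef_rot: [3.134, 0.211, -0.004]
ft_force: [-7.8, -0.8, 6.9]
gripper_width: 0.0003
gripper_force: 4.3
```

Request:
carry_out:
  translation:
    - [0,0,0]
    - [0,0,0]
    - [0,0,0]
    - [0,0,-1]
    - [0,0,-3]
    - [0,0,-5]
    - [0,3,-4]
    - [0,4,-3]
  roll: [0,0,0,0,0,0,0,0]
  fingers: [0,0,0,0,0,0,0,0]

```text
t: 16.25
ee_pos: [0.4709, -0.0909, 0.21]
eef_rot: [3.133, 0.216, 0.007]
ft_force: [0.7, 0.6, 0.9]
gripper_width: 0.0003
gripper_force: 0.0
```

Request:
carry_out:
  translation:
    - [0,5,0]
    - [0,5,0]
    - [0,5,0]
    - [0,5,0]
    - [0,0,0]
  roll: [0,0,0,0,0]
  fingers: [0,0,0,0,0]

```text
t: 16.75
ee_pos: [0.4963, -0.2942, 0.2048]
eef_rot: [3.135, 0.203, -0.002]
ft_force: [0.5, 0.5, 0.3]
gripper_width: 0.0001
gripper_force: 0.0
```

```bash
cat > chk.py <<'E'
from h import *
import cv2
where();b=camera('top');cv2.imwrite('pics/t_after.png',b);a=cv2.imread('pics/top0.png')
# initial picture: jaw shut at 0.010. Compare jaw/bar region with start, by template matching
for nm,(r0,r1,c0,c1) in dict(jaw=(178,210,240,285),block=(157,179,248,266),pad=(213,230,283,302)).items():
    t=a[r0:r1,c0:c1];w=b[r0-15:r1+25,c0-12:c1+12];r=cv2.matchTemplate(w,t,cv2.TM_CCOEFF_NORMED);_,v,_,l=cv2.minMaxLoc(r);print(nm,'score',round(v,3),'shift px',l[0]-12,l[1]-15)
d=cv2.absdiff(a,b).max(2)>60;d[:, :]=cv2.morphologyEx(d.astype('uint8'),cv2.MORPH_OPEN,np.ones((3,3)))
n,_,st,_=cv2.connectedComponentsWithStats(d.astype('uint8'));print([s.tolist() for s in st[1:] if s[4]>15])
# card corner by brown mask on bed area
hsv=cv2.cvtColor(b,cv2.COLOR_BGR2HSV);m=cv2.inRange(hsv,(8,70,60),(25,255,220));m[:,:]=m
for r in (156,160,166,172,176): print(r,np.flatnonzero(m[r,185:300])[[0,-1]]+185,np.flatnonzero(m[r,240:300])[[0,-1]]+240)
print('expected right/left edge px at y -55/55:',proj(place(H(),[[0,-.055,.028],[0,.055,.028],[.03,-.055,.028],[.03,.055,.028]])).round(1).tolist())
E
python3 chk.py
```

```text
t 16.75 holder mm [-165.  -347.2  204.8] yaw-holder deg -0.34 z [-0.002 -0.    -1.   ] F [0.5 0.5 0.3] w 8.190537715819833e-05 [-0.6   0.21  1.28 -0.    1.65  0.84]
jaw score 0.99 shift px 0 0
block score 0.961 shift px 2 0
pad score 0.998 shift px 0 0
[[441, 143, 41, 44, 827], [207, 164, 19, 20, 306], [388, 182, 49, 109, 1104], [464, 200, 7, 6, 23], [474, 207, 8, 6, 28], [454, 208, 13, 9, 75], [365, 213, 41, 40, 939], [489, 218, 10, 6, 40], [455, 218, 57, 42, 1063], [496, 245, 16, 24, 242], [467, 268, 23, 26, 187], [363, 292, 26, 46, 242], [464, 295, 4, 6, 20], [233, 321, 108, 32, 1562], [436, 338, 70, 46, 1580], [202, 352, 38, 32, 632], [239, 356, 6, 6, 26], [341, 373, 5, 8, 31], [482, 377, 5, 5, 22]]
156 [245 275] [245 275]
160 [213 276] [240 276]
166 [190 276] [240 276]
172 [191 277] [240 277]
176 [191 278] [240 278]
expected right/left edge px at y -55/55: [[277.3, 166.1], [239.4, 171.0], [275.9, 156.0], [238.1, 160.9]]
```

```bash
python3 -c "
from bench import *
print(sign_off())"
```

```text
the job is handed in; nothing more can be done
None
```

The job is handed in at about 17 s of robot time: the finished card lies wholly on the run-off shelf, and the jaw is shut on the fresh card against the fence, centred to within about 2 mm by the top camera.

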